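# Hang the tube caddy on the bench rail

## Robot

A 6-joint arm with a two-finger parallel gripper is mounted at the origin on the work surface. World frame = base frame: x ahead of the robot, y to its left, z up, the work surface at z = 0. Lengths are in m, angles in rad, forces in N, time in s.
With the tool pointing down it reaches from about 0.375 to 0.975 m from the base axis. Payload 3.8 kg.
Tool frame: the origin (TCP) lies on the mounting face of the last link; the fingertips stand 173 mm ahead of it and the grasp point (between the pads) lies 155 mm ahead of it; z points along the fingers, y is the line along which they close (so a half turn about z gives the same grasp; the last joint's range is limited). The gripper opens to 85 mm and grips with 20 to 120 N. Pads are 22 mm wide; open, the fingers measure 114 mm over their backs; the gripper's body (76 mm by 85 mm) begins 54 mm behind the grasp point. The pads swing forward as they close: fully open they stand 13 mm farther back than shut.
Start: joints at [-1.334, 0.264, 1.604, -0, 1.274, -0.037], TCP at [0.183, -0.65, 0.405] pointing down, gripper open.
Joint ranges: [-2.63, 2.63], [-0.94, 2.18], [0.31, 2.57], [-1.31, 4.45], [0, 2.66], [-2.55, 2.55]. Speed limits (rad/s): [2.57, 2.57, 3.14, 3.14, 3.14, 3.14].

## Interface

Orientations are given as a rotation vector (axis times angle).
In Python, from workcell import bot gives the robot as it stands.
- The arm moves only by the tool drive_tool, never from a script. Its argument "increments" is a list of rows, each an object with "delta_pos": the shift along the tool's x, y, z in mm, a list of three; "turn": the turn about the tool's z in rad; "jaw": the opening, from -1 (shut) to 1 (fully open). A call has 1 to 8 rows; each row shifts and turns the commanded pose from where the row before left it, along the tool's axes as they then stand; what a row does not reach is not made up. A row lasts 1/12 s, in which the tool goes at most 41.7 mm and 7.16 degrees, less where a joint would pass 70% of its speed; a pose out of reach is approached as far as the arm can. A call is refused whole if a number of a shift passes 41.7 or a number of a turn 0.125, either way. A call with a gripper value outside its range is refused whole. The fingers move at their own pace and stop on an object; "grip_force" is the grip in N (left out, the last holds). Time passes only in rows, so rows that do not move let the fingers close. It gives the time, the measured TCP pose, the force, the opening and the grip force at its end, in the units of the state.
- bot.read_state(): the state, without advancing time (a new reading comes with each control period).
- bot.read_camera(name): name is "side" or "top" or "wrist"; returns a dict with "pixels" (480x640x3 uint8, red, green, blue), "fovy" (degrees; the focal length in pixels is half the picture's height over the tangent of half this angle, whatever the lens; pixels are square), "cx", "cy" (the principal point, pixels), "camera_from_world" (4x4, takes a point from world to camera coordinates); the wrist camera has in their place "hand_eye" (4x4, takes a point from camera to tool coordinates, whose origin is the TCP and whose axes are the flange's). Camera axes: x right, y down, z forward; pixel columns grow to the right and rows downward; lengths in m; the calibration is good to about 2 mm. A picture is of the moment at which its call begins: read the wrist's pose just before it. There is no depth.
- bot.finish_job(): hands the job in; it is judged then, once.
The state is a dict: "time": time; "q": joint angles; "joint_vel": joint speeds; "joint_torque": joint torques, N m; "tool_pos": TCP position; "tcp_rot": TCP orientation; "wrist_force": force on the tool from outside, world axes, zero at the start; "torque": the same for the moment, N m; "width": opening from 0.0 (shut) to 1.0 (fully open); "grip_force": force on a finger pad.
Only numpy, scipy, OpenCV 4.12 (cv2) and the standard library are available. Lean on these libraries where they do the work, as an engineer would, in place of code of your own. Each camera call takes 0.05 s, during which the arm holds its last target. There are 200 camera calls.

## Task

Hang the white tube caddy from the bench on the bevelled rail of the stand, right up against the tube tray that already hangs there, so that the rest of the rail stays free. Its angled rear strip has to go over and behind the rail's lip and its lower rear rib under the rail, which only works with the caddy tilted; then let it swing in and drop until it hangs upright, square to the panel and fully home. Leave the tip box, the bottle and the tube rack where they stand.

Things in the scene. Friction and masses are not known exactly. Their poses are not given: they have to be found in the camera images.
- caddy: loose caddy, white plastic, 0.3 to 0.55 kg, standing upright on the bench: open box 80 mm deep (its x), 140 mm wide (its y), 106 mm high, with a carrying handle over its middle. Origin at the centre of its underside, z up, rear to +x (rear wall outside at x = +40 mm). A sloping strip and, below it, a level rib run along the rear. The tubes and cards inside are fast and stay below the rim
- caddy_grip (a point): middle of the caddy's handle bar: caddy x = 0, y = 0, z = 137 mm. The bar is 14 mm thick (caddy x), 92 mm long (caddy y) and 30 mm high (z = 122 to 152 mm); below it is a 16 mm slot down to the box's rim at z = 106 mm, between two end posts
- caddy_strip (a point): middle of the lower edge, on the underside, of the caddy's rear strip: caddy x = +58.5, y = 0, z = 78 mm. The strip is 5 mm thick and 140 mm wide, leaves the rear wall at z = 96 to 103 mm and slopes at 45 degrees backwards and down; its end reaches x = +62 mm
- caddy_rib (a point): middle of the upper rear edge of the caddy's rear rib: caddy x = +63, y = 0, z = 17 mm. The rib is 140 mm wide, 10 mm high (z = 7 to 17 mm) and stands out 23 mm from the rear wall. It keeps the caddy plumb and stops it from being lifted straight off the rail
- stand: fixed rail stand: grey upright panel 360 mm long (its y), top at z = 190 mm, on an 8 mm base plate (x = -100 to +60 mm). Origin on the bench under the middle of the panel's front face, which is the plane x = 0 and looks to -x; z up. A caddy fully home has the stand's axes and its origin at stand x = -63, z = 85 mm: strip on the bevel, rib against the panel, 8 mm below the rail
- rail_tip (a point): middle of the uppermost edge of the rail's lip: stand x = -16.5, y = 0, z = 175 mm. The rail is 360 mm long, 20 mm thick (stand x = -20 to 0), z = 110 to 175 mm; its top slopes at 45 degrees from the tip down and back to the panel: a V groove 16.5 mm wide and deep. To go on, the caddy must tilt, top to the panel, so far that its rib clears the rail: 20 to 35 degrees let it go straight down
- tray: tube tray, white, 120 mm wide (its y, sides at y = -60 and +60 mm), 105 mm high, that already hangs on the rail near the end towards the stand's -y and is fixed there. Origin 63 mm in front of the panel, 85 mm above the bench, in the middle of its width; same axes as the stand. The rail beside it, towards +y, is free. A caddy touching it has its origin at y = +130 mm in the tray's frame
- tip_box: bystander: loose box of pipette tips 85 x 122 mm, 61 mm high; origin at the centre of its underside
- reagent: bystander: loose round bottle 68 mm in diameter, 150 mm high; origin at the centre of its underside
- tube_rack: bystander: loose rack of tubes 70 x 160 mm, 76 mm high; origin at the centre of its underside
Things that resemble listed ones, but are neither listed nor needed, are in the scene too. Leave any black or purple look-alike of the caddy alone.

How it is judged:
By the outcome, as a careful person would: the job done as asked, in the order asked, and still so for the second after the job is handed in, with the robot touching nothing.
It also fails if it takes over 45 s, if anything falls off the work surface, if the arm or the gripper's body presses on something with over 40 N, if the wrist force passes 120 N, or if a joint passes its speed limit or range.

## Working session

There is one attempt and no reset: what is moved stays moved. The work goes in short steps, Python scripts to look and compute and a tool call to move; the robot and the scene stay as the last step left them, time stands still between calls to the robot, and variables do not carry over. Pictures are saved under pics/ and viewed, at most 10 in all, crops included, and the job is handed in when it is done.

Besides the shell and the picture viewer there is one more tool, called after "Request:" as name(argument=value, ...), one argument or row to a line, values as JSON. drive_tool: Moves the arm, as the interface text tells. Its arguments: {"type":"object","properties":{"increments":{"type":"array"},"grip_force":{"type":"number"}},"required":["increments"]}

```bash
mkdir -p pics; ls
cat > h.py <<'E'
import numpy as np, cv2, pickle
from workcell import bot
from scipy.spatial.transform import Rotation as R
def snap(n,tag):
    s=bot.read_state(); c=bot.read_camera(n)
    cv2.imwrite(f'pics/{tag}.png',c['pixels'][:,:,::-1])
    c['state']=s; pickle.dump(c,open(f'pics/{tag}.pkl','wb')); return c
E
python3 - <<'E'
from h import *
print(bot.read_state())
for n in ['side','top']:
    c=snap(n,n+'0'); print(n,c['fovy'],c['cx'],c['cy'],[k for k in c]); print(np.round(c['camera_from_world'],3))
E
```

```text
pics
{'time': 0.0, 'q': array([-1.33389035e+00,  2.64761566e-01,  1.60539063e+00,  7.36324462e-06,
        1.27365818e+00, -3.69026585e-02]), 'joint_vel': array([ 0.000462  ,  0.00226115, -0.00132376,  0.00024303, -0.0001336 ,
        0.00080325]), 'joint_torque': array([-1.98002577e-03, -5.15115595e+01, -3.67313719e+01, -4.21409950e-04,
        1.28474634e-02, -1.04832324e-05]), 'tool_pos': array([ 0.18243773, -0.64952406,  0.40334692]), 'tcp_rot': array([-3.11001126e+00, -4.28450694e-01,  3.36546488e-04]), 'wrist_force': array([-0.47701175, -0.60700019, -0.35952026]), 'torque': array([-0.03569493,  0.01580456,  0.00590649]), 'grip_force': 0.0, 'width': 1.0020888678274422}
side 51.74901729268373 319.2864977652482 235.1245686721797 ['pixels', 'fovy', 'cx', 'cy', 'camera_from_world', 'state']
[[-0.983 -0.184  0.013  0.522]
 [-0.142  0.71  -0.69   0.2  ]
 [ 0.118 -0.68  -0.724  1.097]
 [ 0.     0.     0.     1.   ]]
top 47.47802397495202 308.1788255590399 237.2126324599402 ['pixels', 'fovy', 'cx', 'cy', 'camera_from_world', 'state']
[[-0.002 -1.     0.023 -0.073]
 [-0.983 -0.002 -0.182  0.534]
 [ 0.182 -0.023 -0.983  1.166]
 [ 0.     0.     0.     1.   ]]
```

View pics/side0.png

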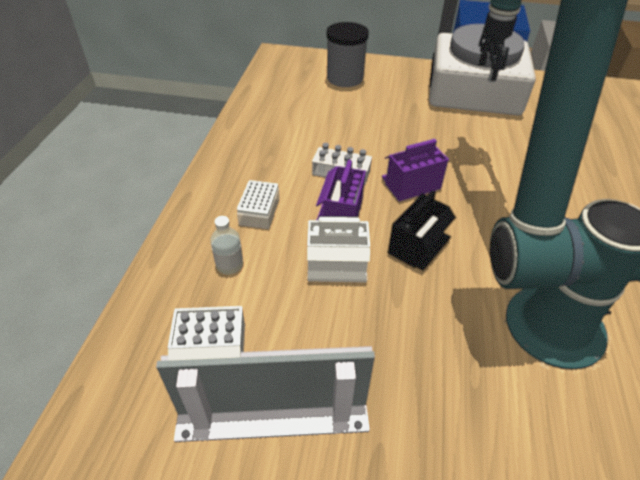

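View pics/top0.png

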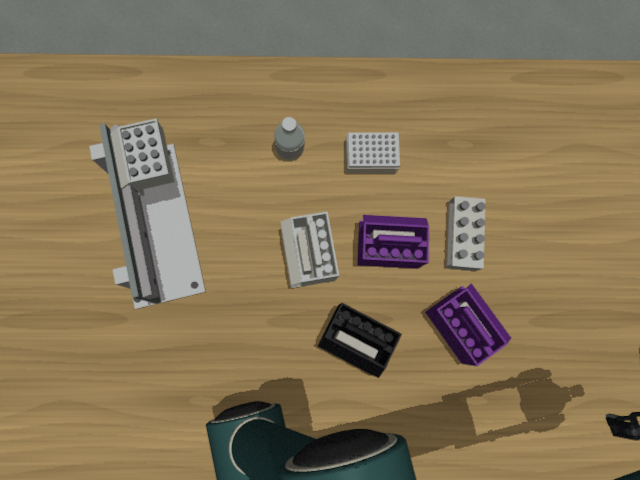

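Run:
```python
from h import *
t=cv2.imread('pics/top0.png'); s=cv2.imread('pics/side0.png')
M=np.zeros((600,800,3),np.uint8)
def put(im,x0,y0,w,h,k,X,Y):
    c=cv2.resize(im[y0:y0+h,x0:x0+w],None,fx=k,fy=k,interpolation=cv2.INTER_CUBIC); M[Y:Y+c.shape[0],X:X+c.shape[1]]=c
put(t,85,112,125,200,3,0,0)
put(t,275,203,70,92,3,380,0)
put(s,300,212,78,78,3,592,0)
put(s,152,300,210,145,2,378,300)
cv2.imwrite('pics/m1.png',M)
```

```text
Traceback (most recent call last):
ValueError: could not broadcast input array from shape (234,234,3) into shape (234,208,3)
```

Run:
```python
from h import *
t=cv2.imread('pics/top0.png'); s=cv2.imread('pics/side0.png')
M=np.zeros((600,800,3),np.uint8)
def put(im,x0,y0,w,h,k,X,Y):
    c=cv2.resize(im[y0:y0+h,x0:x0+w],None,fx=k,fy=k,interpolation=cv2.INTER_CUBIC); M[Y:Y+c.shape[0],X:X+c.shape[1]]=c
put(t,85,112,125,200,3,0,0)
put(t,277,203,66,92,3,378,0)
put(s,302,212,72,78,3,580,0)
put(s,152,300,210,145,2,378,300)
cv2.imwrite('pics/m1.png',M)
```

```text
(no output)
```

View pics/m1.png

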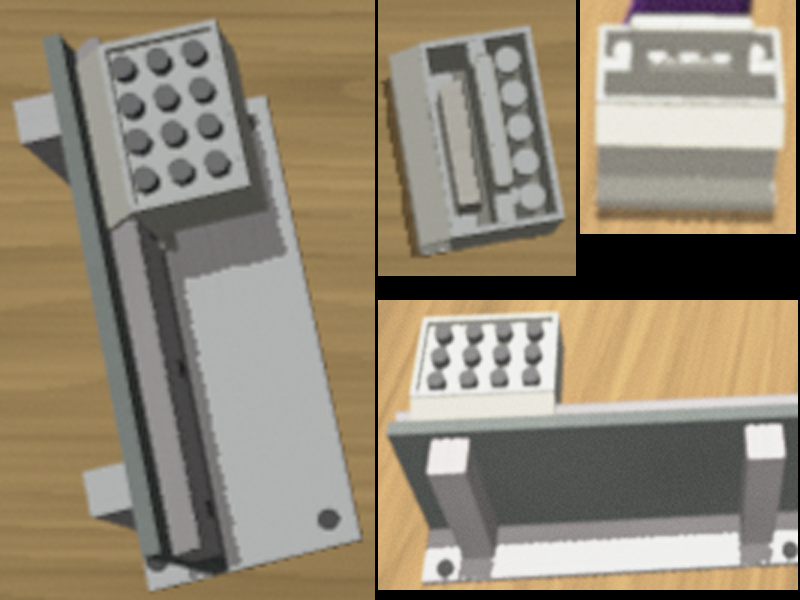

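```bash
cat >> h.py <<'E'
from scipy.optimize import least_squares
def proj(c,P):
    P=np.atleast_2d(P); f=240/np.tan(np.radians(c['fovy'])/2)
    T=c['camera_from_world'] if 'camera_from_world' in c else None
    if T is None:
        s=c['state']; W=np.eye(4); W[:3,:3]=R.from_rotvec(s['tcp_rot']).as_matrix(); W[:3,3]=s['tool_pos']
        T=np.linalg.inv(W@c['hand_eye'])
    p=P@T[:3,:3].T+T[:3,3]
    return p[:,:2]/p[:,2:]*f+[c['cx'],c['cy']]
def world(p,L,z=0):
    L=np.atleast_2d(L); c,s=np.cos(p[2]),np.sin(p[2])
    return np.c_[p[0]+c*L[:,0]-s*L[:,1],p[1]+s*L[:,0]+c*L[:,1],L[:,2]+z]
def fit(obs,p0):   # obs: list of (cam, local pts mm, pixels)
    f=lambda p:np.concatenate([(proj(c,world(p,np.array(L)/1000))-px).ravel() for c,L,px in obs])
    r=least_squares(f,p0,loss='soft_l1'); return r.x,f(r.x).reshape(-1,2)
def load(t): return pickle.load(open(f'pics/{t}.pkl','rb'))
E
python3 - <<'E'
from h import *
t=load('top0'); s=load('side0')
m=lambda a,x0,y0,k,X,Y:[((np.array(q)-[X,Y]+.5)/k-.5+[x0,y0]) for q in a]
T=lambda a:np.array(m(a,85,112,3,0,0))
C=lambda a:np.array(m(a,277,203,3,378,0)); CS=lambda a:np.array(m(a,302,212,3,580,0)); SS=lambda a:np.array(m(a,152,300,2,378,300))
p,r=fit([(t,[[0,-180,190],[0,180,190],[-100,-180,8],[-100,180,8]],T([(62,36),(163,555),(268,97),(360,540)])),
 (s,[[60,-180,8]],SS([(422,582)]))],[.5,.35,1.6])
print('stand',p,np.degrees(p[2]));print(r.round(1))
# tray along y of stand
def ft(y): 
    L=np.array([[-40-63,y-60,190],[-40-63,y+60,190]])/1000
    return (proj(t,world(p,L))-T([(216,20),(248,186)])).ravel()
q=least_squares(lambda y:ft(y[0]),[-110]);print('tray y',q.x,ft(q.x[0]))
p2,r=fit([(t,[[-40,70,106],[-40,-70,106],[62,70,80],[62,-70,80]],C([(562,220),(530,28),(420,255),(390,60)])),
 (s,[[62,70,80],[62,-70,80],[63,70,7],[63,-70,7]],CS([(784,148),(597,145),(774,212),(598,208)]))],[.5,0,1.6])
print('caddy',p2,np.degrees(p2[2]));print(r.round(1))
E
```

```text
stand [0.56691783 0.29867458 1.81373618] 103.9194280861991
[[-0.2  0. ]
 [-0.4 -0.1]
 [-0.5  0.1]
 [ 0.7  0.3]
 [-0.2 -0.6]]
tray y [-107.06980698] [-0.12972284  0.03196189  0.88836869 -0.1926548 ]
caddy [ 0.50272425 -0.0843434   1.738704  ] 99.62040095426084
[[ 0.8  0.5]
 [-0.2  0.3]
 [ 0.2 -1.9]
 [-0.3 -0.1]
 [-0.1  0.7]
 [-0.   0.3]
 [ 0.6 -0.2]
 [-0.2 -0.1]]
```

```bash
cat >> h.py <<'E'
CAD=np.array([.50272,-.08434,1.7387]); ST=np.array([.56692,.29867,1.81374])
def goto(P,yaw):  # TCP target (m), direction of tool y = yaw (mod pi)
    s=bot.read_state(); M=R.from_rotvec(s['tcp_rot']).as_matrix()
    y=M[:,1]; a=np.arctan2(y[1],y[0]); d=(yaw-a+np.pi/2)%np.pi-np.pi/2
    L=(np.array(P)-s['tool_pos'])@M*1000
    print('t %.2f'%s['time'],'pos',s['tool_pos'].round(4),'tool shift mm',L.round(1),'turn',round(-d,3),'tilt',round(np.degrees(np.arccos(-M[2,2])),2),'q5',s['q'].round(2),'F',s['wrist_force'].round(1),'w',round(s['width'],3),'g',round(s['grip_force'],1))
E
python3 - <<'E'
from h import *
g=world(CAD,[0,0,.152])[0]; print(g)
goto([g[0],g[1],.45],CAD[2])
E
```

```text
[ 0.50272 -0.08434  0.152  ]
t 0.10 pos [ 0.1824 -0.6495  0.4034] tool shift mm [ 461.2 -457.7  -45.5] turn 0.106 tilt 0.12 q5 [-1.33  0.26  1.61  0.    1.27 -0.04] F [-0.5 -0.2  0.3] w 1.0 g 0.0
```

Request:
drive_tool(
  increments=[
    {"delta_pos": [28.8, -28.6, -2.8], "turn": 0.0066, "jaw": 1},
    {"delta_pos": [28.8, -28.6, -2.8], "turn": 0.0066, "jaw": 1},
    {"delta_pos": [28.8, -28.6, -2.8], "turn": 0.0066, "jaw": 1},
    {"delta_pos": [28.8, -28.6, -2.8], "turn": 0.0066, "jaw": 1},
    {"delta_pos": [28.8, -28.6, -2.8], "turn": 0.0066, "jaw": 1},
    {"delta_pos": [28.8, -28.6, -2.8], "turn": 0.0066, "jaw": 1},
    {"delta_pos": [28.8, -28.6, -2.8], "turn": 0.0066, "jaw": 1},
    {"delta_pos": [28.8, -28.6, -2.8], "turn": 0.0066, "jaw": 1},
  ],
  grip_force=40,
)

```text
time: 0.77
tool_pos: [0.3493, -0.3691, 0.4268]
tcp_rot: [-3.122, -0.345, 0.0]
wrist_force: [0.1, -0.7, 0.5]
width: 0.998
grip_force: 0.0
```

Request:
drive_tool(
  increments=[
    {"delta_pos": [28.8, -28.6, -2.8], "turn": 0.0066, "jaw": 1},
    {"delta_pos": [28.8, -28.6, -2.8], "turn": 0.0066, "jaw": 1},
    {"delta_pos": [28.8, -28.6, -2.8], "turn": 0.0066, "jaw": 1},
    {"delta_pos": [28.8, -28.6, -2.8], "turn": 0.0066, "jaw": 1},
    {"delta_pos": [28.8, -28.6, -2.8], "turn": 0.0066, "jaw": 1},
    {"delta_pos": [28.8, -28.6, -2.8], "turn": 0.0066, "jaw": 1},
    {"delta_pos": [28.8, -28.6, -2.8], "turn": 0.0066, "jaw": 1},
    {"delta_pos": [0, 0, 0], "turn": 0, "jaw": -0.2},
  ],
)

```text
time: 1.43
tool_pos: [0.5092, -0.1294, 0.447]
tcp_rot: [-3.126, -0.283, -0.004]
wrist_force: [-0.0, 0.0, 0.1]
width: 0.884
grip_force: 0.0
```

Run:
```python
from h import *
c=snap('wrist','w1'); g=world(CAD,[0,0,.152])[0]
goto([g[0],g[1],.45],CAD[2])
L=np.array([[-40,70,106],[-40,-70,106],[7,46,152],[-7,46,152],[7,-46,152],[-7,-46,152],[62,70,80],[62,-70,80]])/1000
p=proj(c,world(CAD,L)); print(p.round(1)); im=cv2.imread('pics/w1.png')
for q in p: cv2.circle(im,tuple(int(v) for v in q.round()),3,(0,0,255),1)
cv2.imwrite('pics/w1m.png',im)
```

```text
t 1.48 pos [ 0.5079 -0.1316  0.4465] tool shift mm [  3.4 -47.5  -3.4] turn 0.013 tilt 0.04 q5 [-0.3  -0.05  1.87  0.    1.32  1.09] F [ 0.1 -0.8 -0.5] w 0.803 g 0.0
[[309.6 295.6]
 [311.3 132.7]
 [247.  290.1]
 [265.5 290.3]
 [242.5 166.9]
 [262.7 167.2]
 [203.9 283.2]
 [193.3 131.4]]
```

View pics/w1m.png

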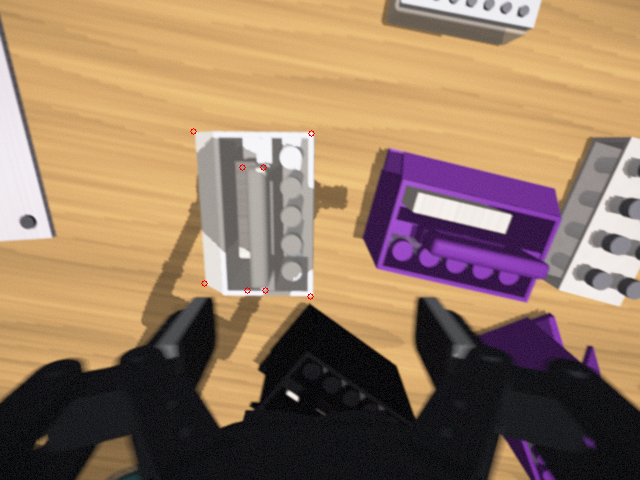

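Request:
drive_tool(
  increments=[
    {"delta_pos": [3.4, -37, 0], "turn": 0.013, "jaw": -0.2},
    {"delta_pos": [0, -8.5, 10], "turn": 0, "jaw": -0.2},
    {"delta_pos": [0, 0, 30], "turn": 0, "jaw": -0.2},
    {"delta_pos": [0, 0, 30], "turn": 0, "jaw": -0.2},
    {"delta_pos": [0, 0, 20], "turn": 0, "jaw": -0.2},
    {"delta_pos": [0, 0, 10], "turn": 0, "jaw": -0.2},
    {"delta_pos": [0, 0, 0], "turn": 0, "jaw": -0.2},
  ],
  grip_force=30,
)

```text
time: 2.07
tool_pos: [0.5001, -0.0898, 0.3432]
tcp_rot: [-3.13, -0.252, 0.01]
wrist_force: [0.4, -0.1, -0.1]
width: 0.401
grip_force: 0.0
```

Run:
```python
from h import *
g=world(CAD,[-.0017,0,.152])[0]
goto([g[0],g[1],.314],CAD[2]); c=snap('wrist','w2')
```

```text
t 2.07 pos [ 0.5001 -0.0898  0.3432] tool shift mm [ 3.6 -3.2 29.2] turn -0.007 tilt 0.38 q5 [-0.23 -0.    2.02 -0.    1.13  1.18] F [ 0.4 -0.1 -0.1] w 0.401 g 0.0
```

View pics/w2.png

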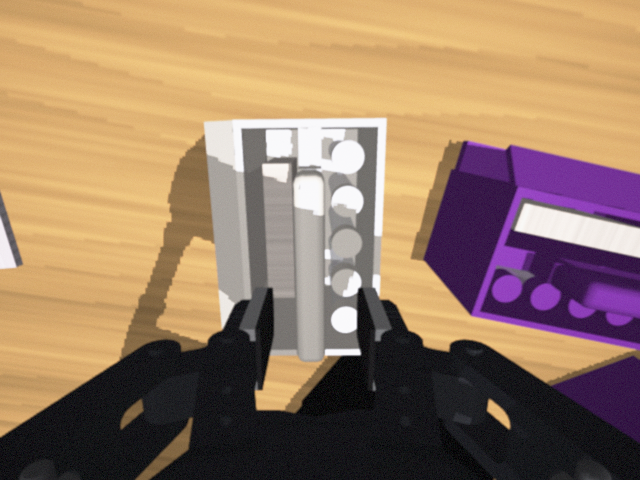

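Request:
drive_tool(
  increments=[
    {"delta_pos": [3.6, -2, 10], "turn": 0, "jaw": -0.2},
    {"delta_pos": [0, 0, 5], "turn": 0, "jaw": -0.2},
    {"delta_pos": [0, 0, 0], "turn": 0, "jaw": -0.2},
    {"delta_pos": [0, 0, 0], "turn": 0, "jaw": -0.2},
  ],
)

```text
time: 2.45
tool_pos: [0.5054, -0.0867, 0.332]
tcp_rot: [3.131, 0.254, 0.001]
wrist_force: [-0.7, -0.1, -0.6]
width: 0.399
grip_force: 0.0
```

Run:
```python
from h import *
g=world(CAD,[-.0017,0,.152])[0]
goto([g[0],g[1],.314],CAD[2])
```

```text
t 2.45 pos [ 0.5054 -0.0867  0.332 ] tool shift mm [-2.3 -1.1 18. ] turn -0.006 tilt 0.02 q5 [-0.22  0.02  2.03 -0.    1.1   1.19] F [-0.7 -0.1 -0.6] w 0.399 g 0.0
```

Request:
drive_tool(
  increments=[
    {"delta_pos": [-2.3, -1, 10], "turn": 0, "jaw": -0.2},
    {"delta_pos": [0, 0, 8], "turn": 0, "jaw": -0.2},
    {"delta_pos": [0, 0, 0], "turn": 0, "jaw": -0.6},
    {"delta_pos": [0, 0, 0], "turn": 0, "jaw": -1},
    {"delta_pos": [0, 0, 0], "turn": 0, "jaw": -1},
    {"delta_pos": [0, 0, 0], "turn": 0, "jaw": -1},
    {"delta_pos": [0, 0, 0], "turn": 0, "jaw": -1},
    {"delta_pos": [0, 0, 0], "turn": 0, "jaw": -1},
  ],
  grip_force=40,
)

```text
time: 3.12
tool_pos: [0.5027, -0.086, 0.3134]
tcp_rot: [-3.131, -0.254, 0.001]
wrist_force: [0.1, -0.1, -4.1]
width: 0.153
grip_force: 43.5
```

Request:
drive_tool(
  increments=[
    {"delta_pos": [0, 0, -5], "turn": 0, "jaw": -1},
    {"delta_pos": [0, 0, -10], "turn": 0, "jaw": -1},
    {"delta_pos": [0, 0, -15], "turn": 0, "jaw": -1},
    {"delta_pos": [0, 0, -15], "turn": 0, "jaw": -1},
    {"delta_pos": [0, 0, 0], "turn": 0, "jaw": -1},
  ],
)

```text
time: 3.53
tool_pos: [0.5043, -0.0864, 0.3632]
tcp_rot: [3.129, 0.254, 0.011]
wrist_force: [2.4, -0.4, -2.8]
width: 0.147
grip_force: 43.5
```

Run:
```python
from h import *
g=world(ST,[-.120,.026,.152])[0]
goto([g[0],g[1],.314+.19],ST[2]);
s=snap('side','s1'); w=snap('wrist','w3')
M=np.zeros((480,800,3),np.uint8)
M[:,:450]=cv2.imread('pics/w3.png')[:,95:545]
M[:350,450:]=cv2.resize(cv2.imread('pics/side0.png' if 0 else 'pics/s1.png')[170:310,270:410],(350,350)); cv2.imwrite('pics/m2.png',M)
```

```text
t 3.53 pos [ 0.5043 -0.0864  0.3632] tool shift mm [ 108.6 -247.9 -140.7] turn -0.081 tilt 0.43 q5 [-0.22 -0.02  2.   -0.    1.15  1.19] F [ 2.4 -0.4 -2.8] w 0.147 g 43.5
```

View pics/m2.png

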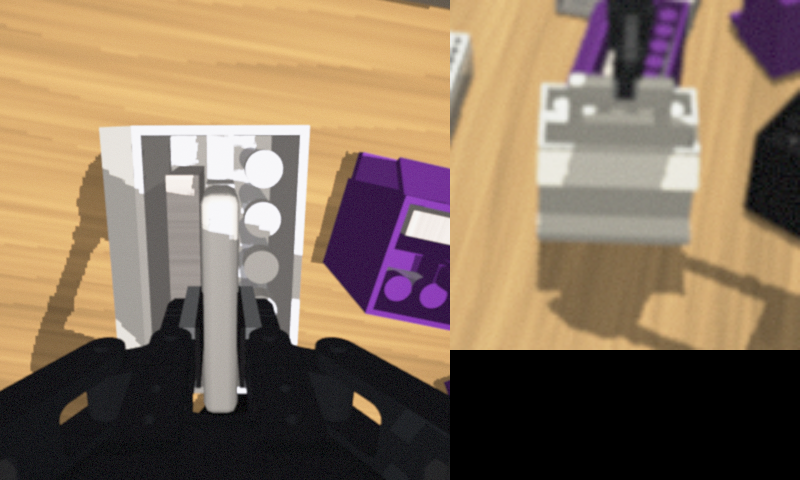

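Run:
```python
from h import *
g=world(ST,[-.120,.028,.152])[0]; print(g)
goto([g[0],g[1],.436],ST[2])
```

```text
[0.56860955 0.17545821 0.152     ]
t 3.63 pos [ 0.5033 -0.0862  0.3601] tool shift mm [ 106.9 -247.6  -75.9] turn -0.081 tilt 0.18 q5 [-0.22 -0.02  2.   -0.    1.15  1.19] F [-0.3 -0.6 -4.5] w 0.15 g 43.5
```

Request:
drive_tool(
  increments=[
    {"delta_pos": [5, -12, -10], "turn": 0, "jaw": -1},
    {"delta_pos": [10, -24, -15], "turn": 0, "jaw": -1},
    {"delta_pos": [13, -30, -15], "turn": 0, "jaw": -1},
    {"delta_pos": [15, -34, -13], "turn": 0, "jaw": -1},
    {"delta_pos": [15, -34, -10], "turn": 0, "jaw": -1},
    {"delta_pos": [15, -34, -8], "turn": 0, "jaw": -1},
    {"delta_pos": [13, -30, -5], "turn": 0, "jaw": -1},
    {"delta_pos": [10, -24, 0], "turn": 0, "jaw": -1},
  ],
)

```text
time: 4.3
tool_pos: [0.5621, 0.1511, 0.4351]
tcp_rot: [-3.13, -0.256, -0.002]
wrist_force: [1.0, 0.1, -3.6]
width: 0.148
grip_force: 43.5
```

Request:
drive_tool(
  increments=[
    {"delta_pos": [7, -15, 0], "turn": -0.03, "jaw": -1},
    {"delta_pos": [4, -8, 0], "turn": -0.03, "jaw": -1},
    {"delta_pos": [0, 0, 0], "turn": -0.02, "jaw": -1},
    {"delta_pos": [0, 0, 0], "turn": 0, "jaw": -1},
    {"delta_pos": [0, 0, 0], "turn": 0, "jaw": -1},
  ],
)

```text
time: 4.72
tool_pos: [0.5684, 0.1717, 0.4339]
tcp_rot: [3.118, 0.377, -0.003]
wrist_force: [-0.4, -0.8, -3.7]
width: 0.152
grip_force: 43.5
```

Run:
```python
from h import *
g=world(ST,[-.120,.028,.152])[0]
goto([g[0],g[1],.436],ST[2])
# predicted pixels overlay
L=np.array([[0,-180,190],[0,180,190],[-16.5,-45,175],[-16.5,180,175],[-100,-180,8],[-100,180,8],[-23-0,-47,190],[-103,-47,190]])/1000
CL=np.array([[-40,70,106],[-40,-70,106],[62,70,80],[62,-70,80],[40,70,106],[40,-70,106]])/1000
for n in ['top','wrist']:
    c=snap(n,n[0]+'4'); s=c['state']; M=R.from_rotvec(s['tcp_rot']).as_matrix(); a=np.arctan2(M[1,1],M[0,1]); a=a if a>0 else a+np.pi
    im=cv2.imread(f'pics/{n[0]}4.png')
    for q in proj(c,world(ST,L)): cv2.circle(im,tuple(int(v) for v in q.round()),2,(0,0,255),1)
    p=[s['tool_pos'][0],s['tool_pos'][1],a]
    for q in proj(c,world(p,CL,s['tool_pos'][2]-.314)): cv2.circle(im,tuple(int(v) for v in q.round()),2,(0,255,0),1)
    cv2.imwrite(f'pics/{n[0]}4m.png',im)
t=cv2.resize(cv2.imread('pics/t4m.png')[105:325,80:310],None,fx=2.3,fy=2.3,interpolation=cv2.INTER_CUBIC)
w=cv2.resize(cv2.imread('pics/w4m.png')[:,:430],None,fx=.6,fy=.6)
M=np.zeros((600,800,3),np.uint8); M[:t.shape[0],:t.shape[1]]=t; M[:w.shape[0],530:530+w.shape[1]]=w; cv2.imwrite('pics/m4.png',M)
```

```text
t 4.72 pos [0.5684 0.1717 0.4339] tool shift mm [ 1.1 -3.6 -2.1] turn -0.002 tilt 0.12 q5 [ 0.25  0.09  1.75 -0.    1.3   1.58] F [-0.4 -0.8 -3.7] w 0.152 g 43.5
```

View pics/m4.png

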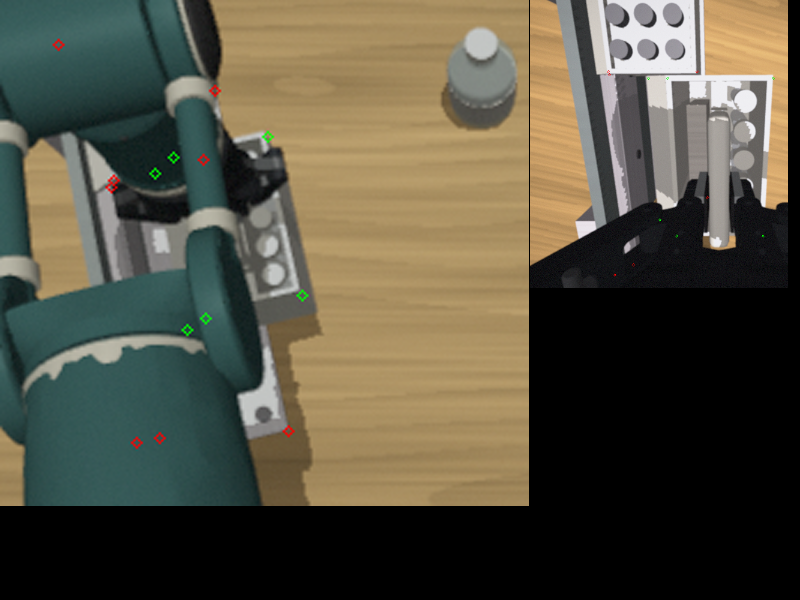

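Request:
drive_tool(
  increments=[
    {"delta_pos": [1, -9, -2], "turn": -0.002, "jaw": -1},
    {"delta_pos": [0, -12, 0], "turn": 0, "jaw": -1},
    {"delta_pos": [0, -10, 0], "turn": 0, "jaw": -1},
    {"delta_pos": [0, -6, 0], "turn": 0, "jaw": -1},
    {"delta_pos": [0, -4, 0], "turn": 0, "jaw": -1},
    {"delta_pos": [0, -4, 0], "turn": 0, "jaw": -1},
    {"delta_pos": [0, -4, 0], "turn": 0, "jaw": -1},
    {"delta_pos": [0, 0, 0], "turn": 0, "jaw": -1},
  ],
)

```text
time: 5.48
tool_pos: [0.5581, 0.2204, 0.4374]
tcp_rot: [3.114, 0.383, 0.002]
wrist_force: [1.1, -6.0, -1.8]
width: 0.147
grip_force: 47.5
```

Request:
drive_tool(
  increments=[
    {"delta_pos": [0, -3, 0], "turn": 0, "jaw": -1},
    {"delta_pos": [0, -3, 0], "turn": 0, "jaw": -1},
    {"delta_pos": [0, -3, 0], "turn": 0, "jaw": -1},
    {"delta_pos": [0, 0, 0], "turn": 0, "jaw": -1},
  ],
)

```text
time: 5.82
tool_pos: [0.5563, 0.2284, 0.4379]
tcp_rot: [3.113, 0.382, 0.004]
wrist_force: [1.3, -6.9, -0.1]
width: 0.15
grip_force: 56.1
```

```bash
cat >> h.py <<'E'
def st():
    s=bot.read_state(); d=s['tool_pos'][:2]-ST[:2]; c,sn=np.cos(ST[2]),np.sin(ST[2]); F=s['wrist_force']
    M=R.from_rotvec(s['tcp_rot']).as_matrix()
    print('t %.2f stand x %.1f y %.1f tcpz %.1f'%(s['time'],1e3*(c*d[0]+sn*d[1]),1e3*(-sn*d[0]+c*d[1]),1e3*s['tool_pos'][2]),'Fxy',round(c*F[0]+sn*F[1],1),round(-sn*F[0]+c*F[1],1),round(F[2],1),'T',s['torque'].round(2),'w',round(s['width'],3),'g',round(s['grip_force'],1))
E
python3 -c "
from h import *
st()"
```

```text
t 5.82 stand x -65.6 y 27.2 tcpz 437.9 Fxy -7.0 0.4 -0.1 T [-1.86 -0.37  0.01] w 0.15 g 56.1
```

Request:
drive_tool(
  increments=[
    {"delta_pos": [0, -3, 0], "turn": 0, "jaw": -1},
    {"delta_pos": [0, -3, 0], "turn": 0, "jaw": -1},
    {"delta_pos": [0, 0, 0], "turn": 0, "jaw": -1},
  ],
  grip_force=25,
)

```text
time: 6.07
tool_pos: [0.5549, 0.2341, 0.4379]
tcp_rot: [3.113, 0.382, 0.004]
wrist_force: [1.5, -7.3, 0.1]
width: 0.151
grip_force: 62.5
```

Run:
```python
from h import *
st()
s=snap('side','s5'); w=snap('wrist','w5')
M=np.zeros((480,800,3),np.uint8)
M[:,:400]=cv2.imread('pics/w5.png')[:,0:400]
M[:400,400:]=cv2.resize(cv2.imread('pics/s5.png')[230:430,190:390],(400,400)); cv2.imwrite('pics/m5.png',M)
```

```text
t 6.07 stand x -59.8 y 27.2 tcpz 437.9 Fxy -7.5 0.3 0.1 T [-1.97 -0.45 -0.01] w 0.151 g 62.5
```

View pics/m5.png

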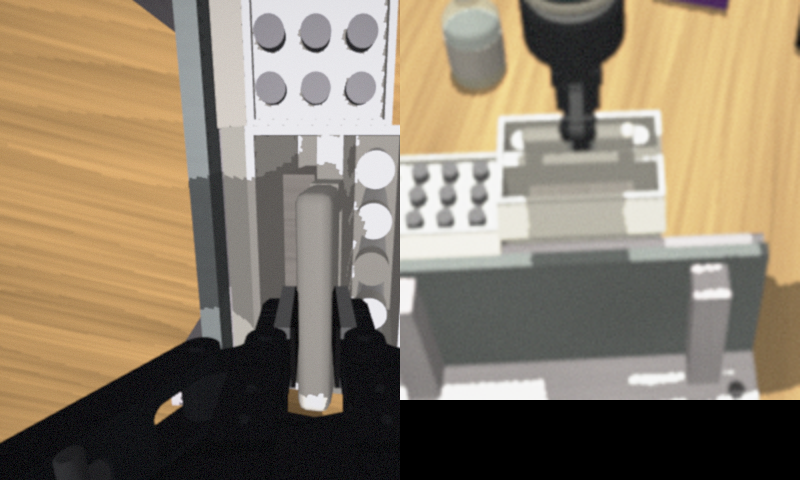

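Request:
drive_tool(
  increments=[
    {"delta_pos": [0, -3, 0], "turn": 0, "jaw": -1},
    {"delta_pos": [0, -3, 0], "turn": 0, "jaw": -1},
    {"delta_pos": [0, -3, 0], "turn": 0, "jaw": -1},
    {"delta_pos": [0, -3, 0], "turn": 0, "jaw": -1},
    {"delta_pos": [0, -2, 0], "turn": 0, "jaw": -1},
    {"delta_pos": [0, 0, 0], "turn": 0, "jaw": -1},
  ],
)

```text
time: 6.67
tool_pos: [0.5518, 0.2469, 0.4381]
tcp_rot: [3.11, 0.382, 0.005]
wrist_force: [2.2, -10.9, 1.7]
width: 0.149
grip_force: 78.5
```

Run:
```python
from h import *
st()
s=snap('side','s6'); w=snap('wrist','w6')
M=np.zeros((600,800,3),np.uint8)
M[:480,:320]=cv2.imread('pics/w6.png')[:,80:400]
M[:480,320:]=cv2.resize(cv2.imread('pics/s6.png')[250:370,210:330],(480,480),interpolation=cv2.INTER_CUBIC); cv2.imwrite('pics/m6.png',M)
# expected pixels in wrist for rim corners vs tilt
for th in [8,12,16,20]:
    a=np.radians(th); c,sn=np.cos(a),np.sin(a); st_=w['state']; d=st_['tool_pos'][:2]-ST[:2]
    gx=np.cos(ST[2])*d[0]+np.sin(ST[2])*d[1]; gy=-np.sin(ST[2])*d[0]+np.cos(ST[2])*d[1]; gz=st_['tool_pos'][2]-.314+.147
    def P(x,y,z): return [gx+(x*c+(z-147)*sn)/1e3, gy+y/1e3, gz+(-x*sn+(z-147)*c)/1e3]
    L=np.array([P(40,-70,106),P(-40,-70,106),P(62,-70,81.5),P(62,70,81.5),P(63,70,17)])
    print(th,'wr',(proj(w,world(ST,L[:3]))-[80,0]).round(0).tolist(),'side',((proj(s,world(ST,L[[0,2,3]]))-[210,250])*4+[320,0]).round(0).tolist(),'rib x %.1f strip x %.1f z %.1f'%(L[4,0]*1e3,L[3,0]*1e3,L[3,2]*1e3))
```

```text
t 6.67 stand x -46.6 y 27.2 tcpz 438.1 Fxy -11.1 0.5 1.7 T [-2.97 -0.7  -0.01] w 0.149 g 78.5
8 wr [[161.0, 131.0], [336.0, 132.0], [136.0, 132.0]] side [[435.0, 354.0], [439.0, 429.0], [780.0, 414.0]] rib x -2.5 strip x 5.5 z 197.6
12 wr [[169.0, 132.0], [344.0, 131.0], [147.0, 132.0]] side [[436.0, 350.0], [441.0, 422.0], [779.0, 407.0]] rib x -12.1 strip x 0.3 z 194.1
16 wr [[177.0, 132.0], [351.0, 131.0], [158.0, 132.0]] side [[437.0, 346.0], [442.0, 414.0], [778.0, 399.0]] rib x -22.0 strip x -5.2 z 191.0
20 wr [[184.0, 132.0], [358.0, 131.0], [169.0, 132.0]] side [[438.0, 340.0], [444.0, 405.0], [777.0, 390.0]] rib x -32.0 strip x -10.9 z 188.3
```

View pics/m6.png

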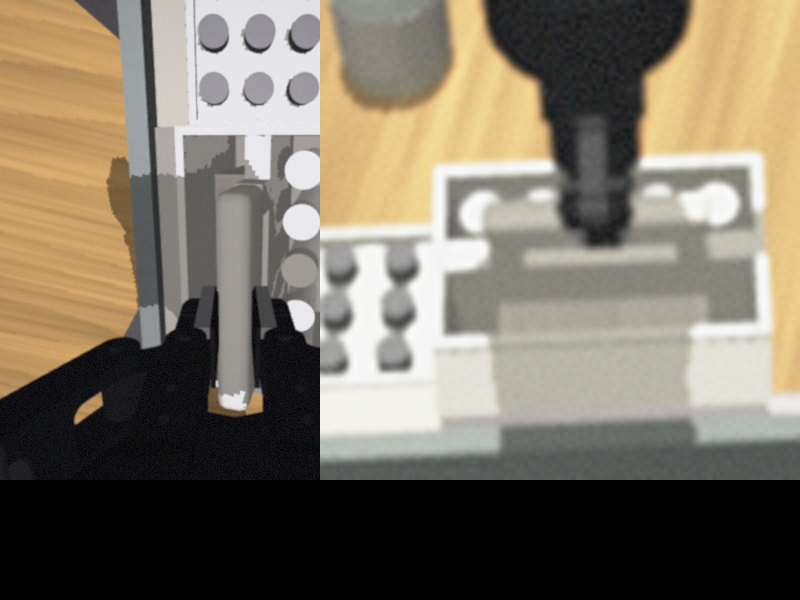

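Request:
drive_tool(
  increments=[
    {"delta_pos": [0, 0, 3], "turn": 0, "jaw": -1},
    {"delta_pos": [0, 0, 3], "turn": 0, "jaw": -1},
    {"delta_pos": [0, 0, 3], "turn": 0, "jaw": -1},
    {"delta_pos": [0, 0, 3], "turn": 0, "jaw": -1},
    {"delta_pos": [0, 0, 3], "turn": 0, "jaw": -1},
    {"delta_pos": [0, 0, 0], "turn": 0, "jaw": -1},
    {"delta_pos": [0, 0, 0], "turn": 0, "jaw": -1},
  ],
)

```text
time: 7.35
tool_pos: [0.5518, 0.2466, 0.4224]
tcp_rot: [3.11, 0.382, 0.004]
wrist_force: [2.8, -9.9, -1.5]
width: 0.149
grip_force: 77.8
```

```bash
python3 -c "
from h import *
st()"
```

```text
t 7.35 stand x -46.9 y 27.2 tcpz 422.4 Fxy -10.3 -0.3 -1.5 T [-2.86 -0.8   0.01] w 0.149 g 77.8
```

Still sliding freely on the rail face; continue down in small steps, watching for the rib to clear.

Request:
drive_tool(
  increments=[
    {"delta_pos": [0, 0, 2], "turn": 0, "jaw": -1},
    {"delta_pos": [0, 0, 2], "turn": 0, "jaw": -1},
    {"delta_pos": [0, 0, 0], "turn": 0, "jaw": -1},
  ],
)

```text
time: 7.6
tool_pos: [0.5515, 0.2469, 0.4176]
tcp_rot: [3.111, 0.381, 0.002]
wrist_force: [2.8, -5.3, -11.6]
width: 0.149
grip_force: 71.7
```

Request:
drive_tool(
  increments=[
    {"delta_pos": [0, 0, 1.5], "turn": 0, "jaw": -1},
    {"delta_pos": [0, 0, 1.5], "turn": 0, "jaw": -1},
    {"delta_pos": [0, 0, 0], "turn": 0, "jaw": -1},
  ],
)

```text
time: 7.85
tool_pos: [0.5515, 0.2465, 0.4148]
tcp_rot: [3.11, 0.381, 0.001]
wrist_force: [1.4, -10.2, -1.5]
width: 0.153
grip_force: 64.7
```

```bash
python3 -c "
from h import *
st()"
```

```text
t 7.85 stand x -46.9 y 27.6 tcpz 414.8 Fxy -10.2 1.0 -1.5 T [-2.38 -0.43 -0.02] w 0.153 g 64.7
```

Request:
drive_tool(
  increments=[
    {"delta_pos": [0, 0, 1.5], "turn": 0, "jaw": -1},
    {"delta_pos": [0, 0, 1.5], "turn": 0, "jaw": -1},
    {"delta_pos": [0, 0, 0], "turn": 0, "jaw": -1},
  ],
)

```text
time: 8.1
tool_pos: [0.5518, 0.2464, 0.4128]
tcp_rot: [3.11, 0.381, 0.004]
wrist_force: [2.3, -11.7, 2.5]
width: 0.149
grip_force: 64.1
```

Run:
```python
from h import *
st()
s=snap('side','s7'); w=snap('wrist','w7')
M=np.zeros((600,800,3),np.uint8)
M[:480,:320]=cv2.imread('pics/w7.png')[:,80:400]
M[:480,320:]=cv2.resize(cv2.imread('pics/s7.png')[250:370,210:330],(480,480),interpolation=cv2.INTER_CUBIC); cv2.imwrite('pics/m7.png',M)
```

```text
t 8.10 stand x -47.1 y 27.2 tcpz 412.8 Fxy -11.9 0.6 2.5 T [-2.57 -0.46 -0.  ] w 0.149 g 64.1
```

```bash
cat >> h.py <<'E'
def tilt(tag,show=True):
    a=cv2.imread('pics/w6.png',0); b=cv2.imread(f'pics/{tag}.png',0)
    out=[]
    for (x,y) in [(258,140),(300,190)]:   # rim corner, handle end
        t=a[y-22:y+22,x-20:x+20]; S=b[y-60:y+60,x-60:x+60]
        r=cv2.matchTemplate(S,t,cv2.TM_CCOEFF_NORMED); _,v,_,l=cv2.minMaxLoc(r); out.append((l[0]-40,l[1]-38,round(v,2)))
    print(tag,'shift corner/handle vs 16deg',out)
E
python3 - <<'E'
from h import *
tilt('w5'); tilt('w7')
E
```

```text
w5 shift corner/handle vs 16deg [(-10, 0, 0.96), (-12, 0, 0.92)]
w7 shift corner/handle vs 16deg [(-6, 1, 0.95), (-8, 1, 0.95)]
```

Request:
drive_tool(
  increments=[
    {"delta_pos": [0, 2, 0], "turn": 0, "jaw": -1},
    {"delta_pos": [0, 2, 1], "turn": 0, "jaw": -1},
    {"delta_pos": [0, 2, 1], "turn": 0, "jaw": -1},
    {"delta_pos": [0, 2, 1], "turn": 0, "jaw": -1},
    {"delta_pos": [0, 0, 0], "turn": 0, "jaw": -1},
  ],
)

```text
time: 8.62
tool_pos: [0.5528, 0.241, 0.4085]
tcp_rot: [3.118, 0.382, -0.0]
wrist_force: [0.8, -2.3, -2.4]
width: 0.149
grip_force: 54.8
```

Run:
```python
from h import *
st(); snap('wrist','w8'); tilt('w8')
```

```text
t 8.62 stand x -52.5 y 27.6 tcpz 408.5 Fxy -2.5 -0.2 -2.4 T [-0.46 -0.18  0.04] w 0.149 g 54.8
w8 shift corner/handle vs 16deg [(-12, 0, 0.91), (-15, 0, 0.91)]
```

Request:
drive_tool(
  increments=[
    {"delta_pos": [0, 2, 1.5], "turn": 0, "jaw": -1},
    {"delta_pos": [0, 2, 1.5], "turn": 0, "jaw": -1},
    {"delta_pos": [0, 2, 1.5], "turn": 0, "jaw": -1},
    {"delta_pos": [0, 2, 1.5], "turn": 0, "jaw": -1},
    {"delta_pos": [0, 0, 0], "turn": 0, "jaw": -1},
  ],
)

```text
time: 9.08
tool_pos: [0.5545, 0.2335, 0.4021]
tcp_rot: [-3.118, -0.382, 0.001]
wrist_force: [0.3, 0.7, -2.8]
width: 0.148
grip_force: 40.7
```

Run:
```python
from h import *
st(); snap('wrist','w9'); tilt('w9')
```

```text
t 9.08 stand x -60.3 y 27.7 tcpz 402.1 Fxy 0.6 -0.4 -2.8 T [0.12 0.02 0.02] w 0.148 g 40.7
w9 shift corner/handle vs 16deg [(-21, 0, 0.79), (-28, 0, 0.89)]
```

Request:
drive_tool(
  increments=[
    {"delta_pos": [0, 1.5, 1.5], "turn": 0, "jaw": -1},
    {"delta_pos": [0, 1, 1], "turn": 0, "jaw": -1},
    {"delta_pos": [0, 0, 0], "turn": 0, "jaw": -1},
    {"delta_pos": [1.5, 0, 0], "turn": 0, "jaw": -1},
    {"delta_pos": [1.5, 0, 0], "turn": 0, "jaw": -1},
    {"delta_pos": [0, 0, 0], "turn": 0, "jaw": -1},
  ],
)

```text
time: 9.63
tool_pos: [0.5571, 0.2319, 0.4003]
tcp_rot: [-3.118, -0.382, 0.007]
wrist_force: [-7.4, 0.3, 1.5]
width: 0.15
grip_force: 40.6
```

Run:
```python
from h import *
st()
```

```text
t 9.63 stand x -62.5 y 25.6 tcpz 400.3 Fxy 2.1 7.1 1.5 T [0.34 1.24 0.09] w 0.15 g 40.6
```

Request:
drive_tool(
  increments=[
    {"delta_pos": [1, 0, 0], "turn": 0, "jaw": -1},
    {"delta_pos": [0, 0, 0], "turn": 0, "jaw": -1},
    {"delta_pos": [0, 0, 0], "turn": 0, "jaw": -1},
  ],
)

```text
time: 9.88
tool_pos: [0.5574, 0.232, 0.4004]
tcp_rot: [3.118, 0.382, -0.01]
wrist_force: [-10.2, -0.9, 2.8]
width: 0.148
grip_force: 40.8
```

Run:
```python
from h import *
st(); snap('wrist','w10'); tilt('w10')
im=cv2.imread('pics/w10.png'); t=cv2.imread('pics/w9.png')
M=np.zeros((600,800,3),np.uint8)
M[:300]=cv2.resize(im[70:220,130:530],(800,300),interpolation=cv2.INTER_CUBIC)
s=snap('side','s10'); M[300:,:]=cv2.resize(cv2.imread('pics/s10.png')[290:410,170:330],(800,600))[:300]
cv2.imwrite('pics/m10.png',M)
```

```text
t 9.88 stand x -62.4 y 25.2 tcpz 400.4 Fxy 1.6 10.1 2.8 T [ 0.26  1.76 -0.04] w 0.148 g 40.8
w10 shift corner/handle vs 16deg [(-25, 0, 0.87), (-32, 0, 0.89)]
```

Request:
drive_tool(
  increments=[
    {"delta_pos": [-0.5, 0, 0], "turn": 0, "jaw": -0.5},
    {"delta_pos": [0, 0, 0], "turn": 0, "jaw": -0.2},
    {"delta_pos": [0, 0, 0], "turn": 0, "jaw": 0},
    {"delta_pos": [0, 0, 0], "turn": 0, "jaw": 0},
    {"delta_pos": [0, 0, 0], "turn": 0, "jaw": 0},
    {"delta_pos": [0, 0, -10], "turn": 0, "jaw": 0},
    {"delta_pos": [0, 0, -20], "turn": 0, "jaw": 0},
    {"delta_pos": [0, 0, -20], "turn": 0, "jaw": 0},
  ],
)

```text
time: 10.65
tool_pos: [0.5585, 0.2317, 0.4503]
tcp_rot: [3.118, 0.382, -0.003]
wrist_force: [0.8, 0.4, 0.8]
width: 0.499
grip_force: 0.0
```

Run:
```python
from h import *
st(); snap('wrist','w11'); c=load('w11')
# expected home pose pixels for several y: rim corners
for y in [21,23,25]:
    L=np.array([[-63+40,y-70,191],[-63-40,y-70,191],[-63+7,y-46,237],[-63-7,y-46,237]])/1000
    print(y,proj(c,world(ST,L)).round(1).tolist())
print('tray',proj(c,world(ST,np.array([[-103,-47,190],[-23,-47,190]])/1000)).round(1).tolist())
cv2.imwrite('pics/m11.png',cv2.resize(cv2.imread('pics/w11.png')[60:360,150:550],(800,600),interpolation=cv2.INTER_CUBIC))
g=cv2.imread('pics/w11.png',0); print(g[95:150:1,330].tolist())
```

```text
t 10.65 stand x -63.0 y 24.2 tcpz 450.3 Fxy 0.2 -0.8 0.8 T [ 0.05 -0.05 -0.  ] w 0.499 g 0.0
21 [[247.9, 124.9], [385.3, 125.2], [302.4, 174.5], [331.5, 174.6]]
23 [[248.1, 128.5], [385.1, 128.8], [302.5, 178.7], [331.4, 178.8]]
25 [[248.2, 132.0], [385.0, 132.3], [302.5, 182.9], [331.4, 182.9]]
tray [[384.8, 128.8], [248.4, 128.5]]
[227, 230, 230, 229, 228, 229, 230, 228, 229, 229, 229, 229, 228, 231, 231, 230, 228, 229, 230, 230, 231, 230, 231, 231, 230, 229, 230, 229, 229, 229, 231, 229, 231, 230, 225, 207, 203, 226, 231, 230, 230, 230, 231, 231, 231, 230, 231, 230, 219, 188, 159, 157, 158, 159, 163]
```

View pics/m11.png

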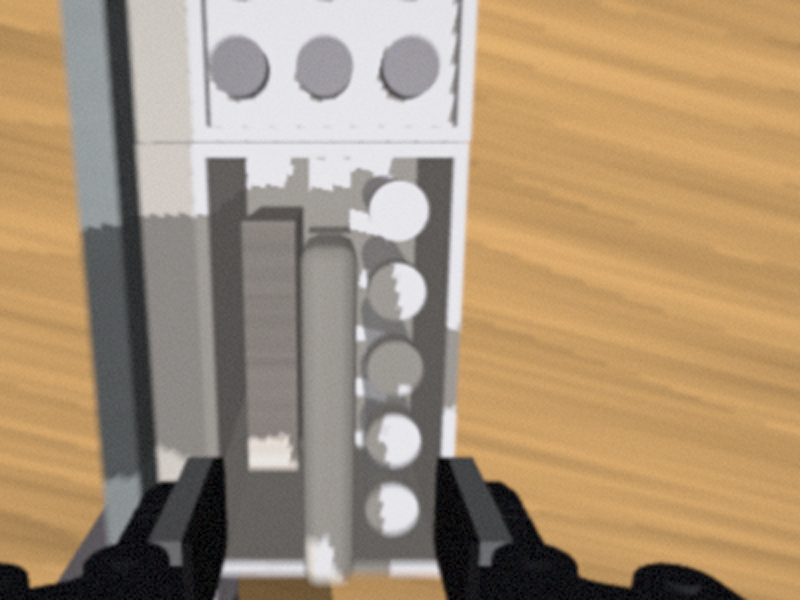

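Request:
drive_tool(
  increments=[
    {"delta_pos": [0, 0, -20], "turn": 0, "jaw": 0},
    {"delta_pos": [0, 0, -20], "turn": 0, "jaw": 0},
    {"delta_pos": [0, 0, 0], "turn": 0, "jaw": 0},
    {"delta_pos": [0, 0, 0], "turn": 0, "jaw": 0},
  ],
)

```text
time: 11.03
tool_pos: [0.5591, 0.232, 0.4925]
tcp_rot: [-3.117, -0.382, -0.007]
wrist_force: [0.4, -0.9, -0.3]
width: 0.506
grip_force: 0.0
```

```bash
python3 -c "
from h import *
st(); print(bot.finish_job())"
```

```text
t 11.03 stand x -62.9 y 23.7 tcpz 492.5 Fxy -1.0 -0.2 -0.3 T [-0.04  0.01 -0.03] w 0.506 g 0.0
the job is handed in; nothing more can be done
None
```

The white caddy hangs upright on the rail, square to the panel and up against the tray with only a hairline between them; the gripper is clear of it, no other object was touched, and the job was handed in at 11 s.

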